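# Free the seized steel plug from the dry-block heater

### The job

The steel plug with the flat finger grip has seized in the aluminium block of the dry-block heater. A straight pull would only bring the whole block up out of the heater, which must not happen: work the plug loose by twisting it back and forth while pulling gently, without jerking, so that the block stays down. Then set the plug upright in the empty well of the white stand, its flange resting on the stand, and let go.

Things in the scene. Friction and masses are not known exactly. Their poses are not given: they have to be found in the camera images.
- plug_grip (a point): Centre of the finger grip of the seized bare-steel plug (96 mm tall, 0.24 kg): an upright flat plate 40 mm wide (its x), 12 mm thick (its y, pinch across it), 30 mm tall; z up. Below it a 14 mm stem; 51 mm below this point the underside of a flange 48 mm across, lying on the block. It stands in any of the block's 3 wells, 44 mm apart; the others hold tubes with round white caps 14 mm high.
- plug_foot (a point): Foot of the plug, end of its round shank, 22 mm across and 30 mm long. The shank binds for the first 14 mm of rise, then is free. Dry friction there, 19 to 25 N, opposes the way its surface moves: a straight pull lifts the block; while turning 0.8 rad or more per 2 mm of rise, either way, little of it opposes the rise. It binds again when turning stops. Turning needs under 0.3 N m.
- block (a joint): How far the aluminium block (68 x 132 x 38 mm, about 0.85 kg) is lifted in the white heater, m: 0 = down in place. It lies loose in the heater, cannot turn there, and sinks back when let go. Its top is 83 mm above the table. The heater is fixed.
- stand_hole0 (a point): Centre of the mouth of the empty well in the white stand (80 x 160 x 45 mm, fixed), at its top face, 45 mm above the table; z up, y along the stand. The well is 36 mm across and 38 mm deep: the shank enters with 7 mm to spare all round and the flange rests on the top face. The other well, 80 mm away along +y, is filled by a black rubber stopper 14 mm high.

How it is judged:
On the way:
1. the plug is out of the block (its grip centre more than 165 mm above the table) and the block is down in the heater (height (world z) of plug_grip above 0.165 m and value of joint block below 0.005 m), for 0.1 s.
At the end, for the whole second after the job is handed in: The plug stands at rest in the empty well of the stand, upright within 10 degrees, its grip centre within 14 mm of the well's axis and 45 to 57 mm above the stand's top face (flange on the stand), and the block is down in the heater (lifted less than 5 mm) (horizontal distance between plug_grip and stand_hole0 below 0.014 m and z of plug_grip in the frame of stand_hole0 between 0.045 and 0.057 m and angle between plug_grip's own z axis and vertical below 0.17 rad and linear speed of plug below 0.02 m/s and value of joint block below 0.005 m); the robot touches nothing.
It fails at once if the block is pulled up out of its place in the heater by more than 12 mm (value of joint block above 0.012 m).
It fails at once if the plug is jerked upwards (faster than 0.12 m/s) while it still binds in the block (height (world z) of plug_foot between 0.056 and 0.066 m and horizontal distance between plug_foot and stand_hole0 above 0.06 m and linear speed of plug above 0.12 m/s).
It also fails if it takes over 58 s, if anything falls off the work surface, if the arm or the gripper's body presses on something with over 40 N, if the wrist force passes 120 N, or if a joint passes its speed limit or range.

### The arm

A 7-joint arm with a two-finger parallel gripper is mounted at the origin on the work surface. World frame = base frame: x ahead of the robot, y to its left, z up, the work surface at z = 0. Lengths are in m, angles in rad, forces in N, time in s.
With the tool pointing down it reaches from about 0.4 to 0.85 m from the base axis. Payload 10.4 kg.
Tool frame: the origin (TCP) lies between the finger pads; the fingertips stand 22 mm ahead of it and the grasp point (between the pads) lies 3 mm ahead of it; z points along the fingers, y is the line along which they close (so a half turn about z gives the same grasp; the last joint's range is limited). The gripper opens to 85 mm and grips with 20 to 120 N. Pads are 22 mm wide; open, the fingers measure 114 mm over their backs; the gripper's body (76 mm by 85 mm) begins 54 mm behind the grasp point. The pads swing forward as they close: fully open they stand 13 mm farther back than shut.
Start: joints at [1.317, 0.332, -0.065, 1.46, 0.022, 1.35, -0.088], TCP at [0.143, -0.608, 0.253] pointing down, gripper open.
Joint ranges: [-2.6, 2.6], [-0.5, 2.12], [-1.47, 1.34], [0.16, 2.42], [-1.27, 4.41], [0.06, 2.06], [-2.6, 2.6]. Speed limits (rad/s): [2.22, 2.22, 2.79, 2.79, 3.14, 3.14, 3.14].

### API

Orientations are given as a unit quaternion [x, y, z, w].
In Python, from workcell import manip, camera, ticket, boxes_of, outline_of gives the robot as it stands.
- The arm moves only by the tool carry_out, never from a script. Its argument "deltas" is a list of rows, each a list of 5 numbers: the shift along the tool's x, y, z as a fraction of full scale, then the turn about the tool's z as a fraction of full scale, then the opening, from -1 (shut) to 1 (fully open), so that 0 is half open. In form: [[tx, ty, tz, spin, gripper], ...]. A call has 1 to 20 rows; each row is the pose to reach, as a shift and turn from the pose commanded when the call began, along the tool's axes at that moment; what a row does not reach only later rows make up. Full scale, the value 1, is 150 mm for a shift and 30 degrees for a turn. A row lasts 1/8 s, in which the tool goes at most 62.5 mm and 10.7 degrees, less where a joint would pass 70% of its speed; a pose out of reach is approached as far as the arm can. A call with a number of a shift or a turn outside -1 to 1 is refused whole. A call with a gripper value outside its range is refused whole. The fingers move at their own pace and stop on an object; "force" is the grip in N (left out, the last holds). Time passes only in rows, so rows that repeat a pose let the fingers close. It gives the time, the measured TCP pose, the force, the opening and the grip force at its end, in the units of the state.
- manip.get_obs(): the state, without advancing time (a new reading comes with each control period).
- camera(name): name is "side" or "top"; returns a dict with "img" (400x640x3 uint8, red, green, blue), "depth" (400x640 float32, m along the optical axis (not along the pixel's ray), 0 where there is no reading), "vertical_fov" (degrees; the focal length in pixels is half the picture's height over the tangent of half this angle, whatever the lens; pixels are square), "cx", "cy" (the principal point, pixels), "k1" (the pictures are not rectified: a ray, as slopes to the right and down, at radius r is drawn at 1 + k1 r^2 times it, then the intrinsics apply), "R" (3x3) and "t" (3): a world point X has camera coordinates R X + t. Camera axes: x right, y down, z forward; pixel columns grow to the right and rows downward; lengths in m; the calibration is good to about 2 mm. A picture is of the moment at which its call begins.
- ticket.hand_in(): hands the job in; it is judged then, once.
Trained networks look in a picture, given as the dict that the camera call returned (one of the last four; its "shot" number tells which), for a name from the list of things; names that differ only in an ending like _2 or _b are one class to them, and where a whole thing is asked for, a point or a joint stands for the part that bears it (a point fixed in the world has none). Each returns a list of dicts, best first, with "conf" (0 to 1); they miss things now and then, are a little off and sometimes report something else, mostly with a low value. They report only what shows in the picture. A call takes as long as a camera call.
- boxes_of(query, picture): "position" ([x, y, z] in m, in world coordinates, good to about 4 mm: the middle of the surface that is visible of it).
- outline_of(query, picture): "region" (400x640 bool, what is visible of it).
The state is a dict: "clock": time; "joint_pos": joint angles; "joint_velocities": joint speeds; "tau": joint torques, N m; "position": TCP position; "ee_rot": TCP orientation; "ft_force": force on the tool from outside, world axes, zero at the start; "torque": the same for the moment, N m; "grip_width": opening from 0.0 (shut) to 1.0 (fully open); "grasp_force": force on a finger pad.
Only numpy, scipy, OpenCV 4.12 (cv2) and the standard library are available. Lean on these libraries where they do the work, as an engineer would, in place of code of your own. Each camera call takes 0.05 s, during which the arm holds its last target. There are 200 camera calls.

## Working session

There is one attempt and no reset: what is moved stays moved. The work goes in short steps, Python scripts to look and compute and a tool call to move; the robot and the scene stay as the last step left them, time stands still between calls to the robot, and variables do not carry over. Pictures are saved under pics/ and viewed, at most 10 in all, crops included, and the job is handed in when it is done.

Besides the shell and the picture viewer there is one more tool, called after "Request:" as name(argument=value, ...) on one line, values as JSON. carry_out: Moves the arm, as the interface text tells. Its arguments: {"type":"object","properties":{"deltas":{"type":"array","items":{"type":"array","items":{"type":"number"}}},"force":{"type":"number"}},"required":["deltas"]}

```bash
mkdir -p pics; cat > h.py <<'E'
import numpy as np, cv2
from workcell import manip, camera, ticket, boxes_of, outline_of
def pts(c,mask):
    v,u=np.nonzero(mask&(c["depth"]>0)); d=c["depth"][v,u]
    f=200/np.tan(np.radians(c["vertical_fov"])/2)
    K=np.array([[f,0,c["cx"]],[0,f,c["cy"]],[0,0,1.]])
    n=cv2.undistortPoints(np.stack([u,v],1).astype(float)[:,None],K,np.array([c["k1"],0,0,0.]))[:,0]
    return (np.c_[n*d[:,None],d]-c["t"])@c["R"]
E
python3 - <<'E'
from h import *
o=manip.get_obs(); print(o)
for n in("side","top"):
    c=camera(n); cv2.imwrite(f"pics/{n}0.png",c["img"][:,:,::-1])
    print(n,c["t"],c["R"].tolist())
    for q in("plug_grip","block","stand_hole0"):
        for b in boxes_of(q,c)[:3]: print(n,q,b)
    for r in outline_of("plug_grip",c)[:1]:
        m=r["region"];print(r["conf"],m.sum()); P=pts(c,m)
        for lo,hi in((.12,.145),(.145,.2),(.08,.1)):
            s=P[(P[:,2]>lo)&(P[:,2]<hi)]
            if len(s)>5: print(lo,len(s),s.min(0),s.max(0),np.median(s,0), cv2.minAreaRect((s[:,:2]*1000).astype(np.float32)))
E
```

```text
{'clock': 0.0, 'joint_pos': array([ 1.31739374,  0.33287129, -0.06472567,  1.4609623 ,  0.02161519,
        1.34988336, -0.08849136]), 'joint_velocities': array([-0.0015221 , -0.00020571,  0.00084176,  0.00130284,  0.00010996,
        0.00024087, -0.001328  ]), 'tau': array([-2.85446913e-04, -6.25446153e+01,  4.87365935e-02, -3.91603124e+01,
        1.61840947e-02,  9.99039214e-03,  1.98789098e-05]), 'position': array([ 0.14290078, -0.60808629,  0.25250632]), 'ee_rot': array([ 9.93345083e-01,  1.15173943e-01, -1.18339094e-04, -7.04112927e-04]), 'ft_force': array([-0.58969073,  0.80651972,  0.13766502]), 'torque': array([0.032867  , 0.01333553, 0.04260325]), 'grasp_force': 0.0, 'grip_width': 1.0022402413540383}
side [-0.54387897  0.11681245  0.96885528] [[0.9957907748811132, -0.08926303006365305, 0.02080490628499625], [-0.0299396912150712, -0.5313272576882374, -0.8466374431404765], [0.08662763734293052, 0.8424508630782882, -0.5317632892058543]]
side plug_grip {'position': [0.5972, 0.0549, 0.1151], 'conf': 0.77}
side block {'position': [0.5796, 0.0676, 0.0777], 'conf': 0.63}
side stand
[... 1162 characters left out ...]
sition': [0.5292, -0.2801, 0.0464], 'conf': 0.76}
0.55 380
0.12 46 [0.57998886 0.04932509 0.12043917] [0.61660401 0.07019774 0.14349912] [0.59467616 0.05618374 0.13283624] ((597.0406494140625, 55.94292068481445), (9.079695701599121, 40.20185089111328), 58.9589958190918)
0.145 114 [0.58062878 0.04952952 0.14516655] [0.61659735 0.07113143 0.15526684] [0.59849346 0.06025091 0.1503575 ] ((599.24755859375, 60.57939910888672), (12.933549880981445, 38.18852615356445), 72.20682525634766)
0.08 209 [0.57649673 0.03839853 0.08492014] [0.62191042 0.08349659 0.09778857] [0.59486184 0.05249435 0.0894376 ] ((599.0470581054688, 60.616416931152344), (44.88954162597656, 45.009212493896484), 2.754241943359375)
```

```bash
python3 - <<'E'
import cv2,numpy as np
a=cv2.imread("pics/top0.png");b=cv2.imread("pics/side0.png")
cv2.imwrite("pics/both.png",np.vstack([cv2.resize(a,(480,300),interpolation=3),cv2.resize(b,(480,300),interpolation=3)]))
E
python3 - <<'E'
from h import *
c=camera("top")
P=pts(c,np.ones((400,640),bool))
s=P[(P[:,2]>.147)&(P[:,2]<.156)&(np.hypot(P[:,0]-.598,P[:,1]-.06)<.03)]
q=s[:,:2]-s[:,:2].mean(0);w,v=np.linalg.eigh(q.T@q);print("plate",s.mean(0),v[:,1],np.degrees(np.arctan2(v[1,1],v[0,1]))%180,np.sqrt(w/len(s)*12))
s=P[(P[:,2]>.041)&(P[:,2]<.049)&(np.hypot(P[:,0]-.53,P[:,1]+.28)<.2)&(P[:,1]<-.1)]
print("stand",len(s),cv2.minAreaRect((s[:,:2]*1000).astype(np.float32)))
r=outline_of("stand_hole0",c)
for k in r[:2]:
    p=pts(c,k["region"]);print(k["conf"],len(p),np.median(p,0),p.min(0),p.max(0))
s=P[(P[:,2]>.05)&(P[:,2]<.075)&(P[:,1]<-.1)&(P[:,0]>.4)&(P[:,0]<.75)]
print("stopper",len(s),np.median(s,0),s.min(0),s.max(0))
s=P[(P[:,2]>.09)&(P[:,2]<.13)&(P[:,1]>-.1)&(P[:,0]>.4)&(P[:,0]<.75)]
print("caps",len(s),s.min(0),s.max(0))
# well: low pts inside stand
s=P[(P[:,2]<.035)&(np.abs(P[:,0]-.53)<.035)&(P[:,1]<-.18)&(P[:,1]>-.36)]
print("low",len(s),s.min(0) if len(s) else 0,s.max(0) if len(s) else 0, np.median(s,0))
E
```

```text
plate [0.59946007 0.06026033 0.15039426] [-0.95059175  0.31044376] 161.91402417333455 [0.01213754 0.03923005]
stand 1816 ((517.6773681640625, -332.81793212890625), (289.19866943359375, 82.73005676269531), 74.33090209960938)
0.69 2332 [ 0.52928364 -0.28053179  0.04625261] [ 0.47358792 -0.37270518 -0.00163306] [ 0.60274504 -0.18386346  0.06205683]
stopper 2142 [ 0.56421592 -0.54706603  0.06103961] [ 0.40031936 -0.68726046  0.05000246] [ 0.7499475  -0.19861351  0.07499794]
caps 2581 [0.41181035 0.03828563 0.09001073] [0.64931557 0.61694173 0.12986673]
low 562 [ 0.4951018 -0.359777  -0.0029129] [ 0.56492404 -0.18003481  0.03483914] [ 0.51522564 -0.21870971  0.00455834]
```

View pics/both.png

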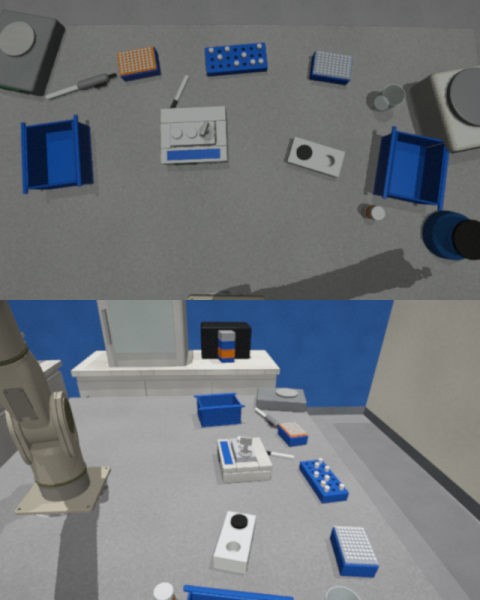

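```bash
cat >> h.py <<'E'
from scipy.spatial.transform import Rotation as Ro
def plan(p,yaw_y,obs=None):
    """total shift in tool axes now and spin needed; yaw_y = wanted world angle(deg) of tool y"""
    o=manip.get_obs(); R=Ro.from_quat(o["ee_rot"]).as_matrix()
    y=np.degrees(np.arctan2(R[1,1],R[0,1])); d=np.array(p)-o["position"]
    print("t",o["clock"],"pos",o["position"].round(4),"yawy",round(y,1),"tilt",R[2].round(3),"q7",o["joint_pos"][6].round(2),"F",o["ft_force"].round(1),"gf",o["grasp_force"],o["grip_width"])
    print("units",(R.T@d/.15).round(4),"spin",-((yaw_y-y+180)%360-180)/30)
E
python3 - <<'E'
from h import *
c=camera("top"); m=outline_of("stand_hole0",c)[0]["region"]; p=pts(c,m)
s=p[(p[:,2]>.040)&(p[:,2]<.050)];r=cv2.minAreaRect((s[:,:2]*1000).astype(np.float32));print("stand",len(s),r)
k=p[p[:,2]>.053];print("stopper",len(k),k.mean(0))
l=p[p[:,2]<.035];l=l[np.hypot(*(l[:,:2]-[.529,-.281]).T)<.06];print("well",len(l),l.mean(0))
# simulated tool yaw path
o=manip.get_obs();th=13.2;pos=o["position"][:2];tgt=np.array([.5990,.0600])
n=6
for i in range(n):
    d=(tgt-pos)/(n-i); a=np.radians(th)
    x=np.array([np.cos(a),np.sin(a)]);y=np.array([np.sin(a),-np.cos(a)])
    u=np.round([d@x/.15,d@y/.15],3); sp=-(162.0-th)/(n-i)/30; sp=round(sp,3)
    print(u,sp); pos=pos+.15*(u[0]*x+u[1]*y); th-=sp*30
print(pos,th)
E
```

```text
stand 1880 ((535.0664672851562, -272.1495666503906), (161.80422973632812, 80.82371520996094), 73.27183532714844)
stopper 41 [ 0.53633499 -0.23661308  0.05908613]
well 307 [ 0.51567687 -0.29738213  0.01227253]
[ 0.663 -0.607] -0.827
[ 0.857 -0.273] -0.827
[0.892 0.111] -0.827
[0.763 0.475] -0.826
[0.493 0.752] -0.827
[0.133 0.889] -0.826
[0.59898169 0.05997097] 162.0
```

Request:
carry_out(deltas=[[0.663, -0.607, 0, -0.827, 1], [0.663, -0.607, 0, -0.827, 1], [0.663, -0.607, 0, -0.827, 1], [0.663, -0.607, 0, -0.827, 1]], force=60)

```text
clock: 1.2
position: [0.2195, -0.4966, 0.2537]
ee_rot: [0.945, 0.326, -0.0, 0.0]
ft_force: [-0.3, 0.2, 1.0]
grip_width: 0.997
grasp_force: 0.0
```

Request:
carry_out(deltas=[[0.857, -0.273, 0, -0.827, 1], [0.857, -0.273, 0, -0.827, 1], [0.857, -0.273, 0, -0.827, 1], [0.857, -0.273, 0, -0.827, 1]])

```text
clock: 1.7
position: [0.2949, -0.3861, 0.2535]
ee_rot: [0.854, 0.521, -0.0, 0.0]
ft_force: [0.0, -1.2, 0.0]
grip_width: 1.003
grasp_force: 0.0
```

Request:
carry_out(deltas=[[0.892, 0.111, 0, -0.827, 1], [0.892, 0.111, 0, -0.827, 1], [0.892, 0.111, 0, -0.827, 1], [0.892, 0.111, 0, -0.827, 1]])

```text
clock: 2.2
position: [0.3704, -0.2755, 0.2533]
ee_rot: [0.723, 0.691, -0.0, 0.0]
ft_force: [0.1, -1.2, -0.5]
grip_width: 1.0
grasp_force: 0.0
```

Request:
carry_out(deltas=[[0.763, 0.475, 0, -0.826, 1], [0.763, 0.475, 0, -0.826, 1], [0.763, 0.475, 0, -0.826, 1], [0.763, 0.475, 0, -0.826, 1]])

```text
clock: 2.7
position: [0.4463, -0.1646, 0.2531]
ee_rot: [0.558, 0.83, -0.0, -0.0]
ft_force: [-0.2, 0.1, 0.1]
grip_width: 1.001
grasp_force: 0.0
```

Request:
carry_out(deltas=[[0.493, 0.752, 0, -0.827, 1], [0.493, 0.752, 0, -0.827, 1], [0.493, 0.752, 0, -0.827, 1], [0.493, 0.752, 0, -0.827, 1]])

```text
clock: 3.2
position: [0.5225, -0.0536, 0.2528]
ee_rot: [0.367, 0.93, -0.0, -0.0]
ft_force: [0.0, 0.5, -0.2]
grip_width: 0.996
grasp_force: 0.0
```

Request:
carry_out(deltas=[[0.133, 0.889, 0, -0.826, 1], [0.133, 0.889, 0, -0.826, 1], [0.133, 0.889, 0, -0.826, 1], [0.133, 0.889, 0, -0.826, 1]])

```text
clock: 3.7
position: [0.5986, 0.0577, 0.2526]
ee_rot: [0.159, 0.987, -0.001, -0.0]
ft_force: [0.1, 0.4, 0.0]
grip_width: 0.998
grasp_force: 0.0
```

```bash
python3 - <<'E'
from h import *
plan([.599,.060,.139],72)
c=camera("side"); cv2.imwrite("pics/s1.png",cv2.resize(c["img"][120:290,230:450,::-1],None,fx=3,fy=3))
P=pts(c,outline_of("plug_grip",c)[0]["region"])
s=P[(P[:,2]>.147)&(P[:,2]<.153)&(P[:,1]<.09)];print(len(s),s.mean(0))
E
```

```text
t 3.7 pos [0.5986 0.0577 0.2526] yawy 71.7 tilt [ 0.001 -0.001 -1.   ] q7 0.87 F [0.1 0.4 0. ] gf 0.0 0.9975374368804982
units [0.0019 0.0163 0.7576] spin -0.008543708907378307
0 [nan nan nan]<stdin>:5: RuntimeWarning: Mean of empty slice.
  ret = um.true_divide(
```

View pics/s1.png

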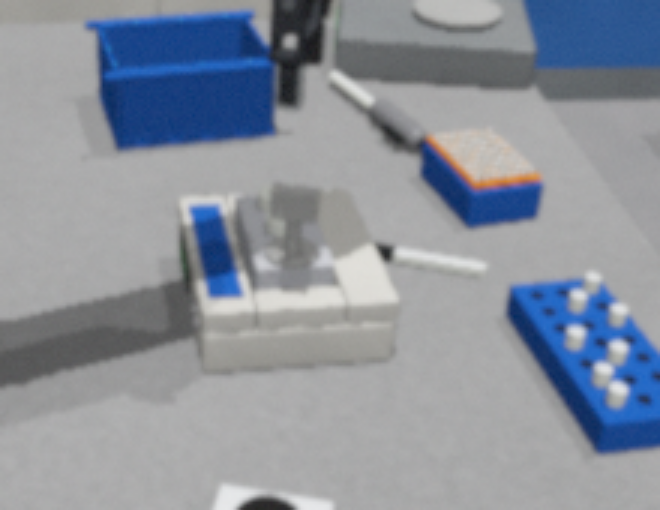

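Request:
carry_out(deltas=[[0, 0.015, 0.3, 0, 1], [0, 0.015, 0.55, 0, 1], [0, 0.015, 0.7, 0, 1], [0, 0.015, 0.757, 0, 1], [0, 0.015, 0.757, 0, 1]])

```text
clock: 4.42
position: [0.5994, 0.0609, 0.1401]
ee_rot: [0.157, 0.988, -0.0, 0.0]
ft_force: [-0.4, -1.0, 1.0]
grip_width: 1.0
grasp_force: 0.0
```

Request:
carry_out(deltas=[[0, 0, 0, 0, -0.3], [0, 0, 0, 0, -0.5], [0, 0, 0, 0, -0.65], [0, 0, 0, 0, -0.8], [0, 0, 0, 0, -1], [0, 0, 0, 0, -1], [0, 0, 0, 0, -1]], force=60)

```text
clock: 5.3
position: [0.5993, 0.0619, 0.1399]
ee_rot: [0.156, 0.988, -0.0, -0.0]
ft_force: [-3.0, -2.6, 6.2]
grip_width: 0.13
grasp_force: 59.1
```

```bash
python3 - <<'E'
from h import *
plan([.599,.060,.139],72); print(manip.get_obs()["torque"])
E
```

```text
t 5.3 pos [0.5993 0.0619 0.1399] yawy 72.0 tilt [-0.    -0.001 -1.   ] q7 0.81 F [-3.  -2.6  6.2] gf 59.07175004482269 0.13006818336657827
units [-0.0019 -0.0127  0.0061] spin -5.299066664103217e-06
[-0.69741839  0.71958535 -0.08993834]
```

Request:
carry_out(deltas=[[0, 0, 0, 0.33, -1], [0, 0, -0.001, 0.66, -1], [0, 0, -0.003, 1, -1], [0, 0, -0.003, 0.67, -1], [0, 0, -0.005, 0.34, -1], [0, 0, -0.007, 0, -1], [0, 0, -0.009, -0.33, -1], [0, 0, -0.011, -0.66, -1], [0, 0, -0.012, -1, -1], [0, 0, -0.012, -0.67, -1], [0, 0, -0.014, -0.34, -1], [0, 0, -0.016, 0, -1], [0, 0, -0.018, 0.33, -1], [0, 0, -0.02, 0.66, -1], [0, 0, -0.021, 1, -1], [0, 0, -0.021, 0.67, -1], [0, 0, -0.023, 0.34, -1], [0, 0, -0.025, 0, -1]])

```text
clock: 7.55
position: [0.5992, 0.0623, 0.1428]
ee_rot: [0.153, 0.988, 0.0, -0.0]
ft_force: [1.3, -1.6, -5.1]
grip_width: 0.134
grasp_force: 59.2
```

```bash
python3 - <<'E'
from h import *
plan([.599,.060,.139],72); print(manip.get_obs()["torque"])
c=camera("side"); cv2.imwrite("pics/s2.png",cv2.resize(c["img"][160:250,280:380,::-1],None,fx=5,fy=5))
for n in("side","top"):
    c=camera(n)
    for q in("plug_grip","block"):print(n,q,boxes_of(q,c)[:1])
    P=pts(c,np.ones((400,640),bool));s=P[(abs(P[:,0]-.582)<.06)&(abs(P[:,1]-.11)<.05)&(P[:,2]>.07)&(P[:,2]<.094)]
    print(np.histogram(s[:,2],bins=12))
E
```

```text
t 7.55 pos [0.5992 0.0623 0.1428] yawy 72.4 tilt [ 0.  0. -1.] q7 0.82 F [ 1.3 -1.6 -5.1] gf 59.193549156188965 0.1340240207855179
units [-0.0031 -0.0149  0.0252] spin 0.011859531375285807
[-0.34292475 -0.20422138 -0.16634508]
side plug_grip [{'position': [0.602, 0.0536, 0.0902], 'conf': 0.5}]
side block [{'position': [0.5788, 0.0606, 0.0796], 'conf': 0.74}]
(array([ 5,  2,  5,  2,  6, 73, 94, 16,  6, 22, 37, 11]), array([0.07048163, 0.0724365 , 0.07439138, 0.07634625, 0.07830112,
       0.08025599, 0.08221086, 0.08416573, 0.0861206 , 0.08807547,
       0.09003034, 0.09198522, 0.09394009]))
top plug_grip []
top block []
(array([0, 0, 0, 0, 0, 0, 0, 0, 0, 0, 0, 0]), array([0.        , 0.08333333, 0.16666667, 0.25      , 0.33333333,
       0.41666667, 0.5       , 0.58333333, 0.66666667, 0.75      ,
       0.83333333, 0.91666667, 1.        ]))
```

View pics/s2.png

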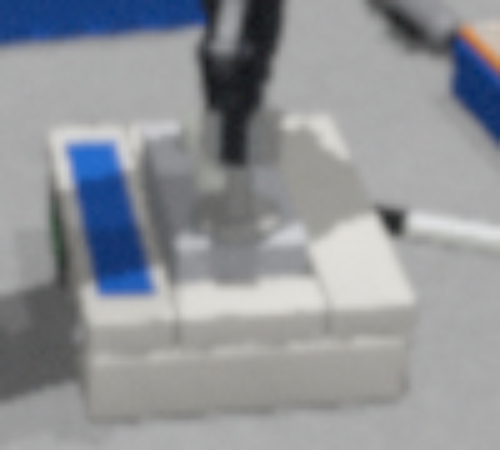

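The plug is held by the fingers at (235,130), and the block's face still sits flush around (240,260), so it is down. The pull on the tool is about 5 N. I'll continue.

Request:
carry_out(deltas=[[0, 0, 0, -0.33, -1], [0, 0, -0.002, -0.66, -1], [0, 0, -0.003, -1, -1], [0, 0, -0.003, -0.67, -1], [0, 0, -0.005, -0.34, -1], [0, 0, -0.007, 0, -1], [0, 0, -0.009, 0.33, -1], [0, 0, -0.011, 0.66, -1], [0, 0, -0.012, 1, -1], [0, 0, -0.012, 0.67, -1], [0, 0, -0.014, 0.34, -1], [0, 0, -0.016, 0, -1], [0, 0, -0.018, -0.33, -1], [0, 0, -0.02, -0.66, -1], [0, 0, -0.021, -1, -1], [0, 0, -0.021, -0.67, -1], [0, 0, -0.023, -0.34, -1], [0, 0, -0.025, 0, -1]])

```text
clock: 10.15
position: [0.5991, 0.0622, 0.147]
ee_rot: [0.16, 0.987, -0.0, -0.0]
ft_force: [-0.0, -1.8, -5.1]
grip_width: 0.134
grasp_force: 59.2
```

Request:
carry_out(deltas=[[0, 0, 0, 0.33, -1], [0, 0, -0.002, 0.66, -1], [0, 0, -0.003, 1, -1], [0, 0, -0.003, 0.67, -1], [0, 0, -0.005, 0.34, -1], [0, 0, -0.007, 0, -1], [0, 0, -0.009, -0.33, -1], [0, 0, -0.011, -0.66, -1], [0, 0, -0.012, -1, -1], [0, 0, -0.012, -0.67, -1], [0, 0, -0.014, -0.34, -1], [0, 0, -0.016, 0, -1], [0, 0, -0.018, 0.33, -1], [0, 0, -0.02, 0.66, -1], [0, 0, -0.021, 1, -1], [0, 0, -0.021, 0.67, -1], [0, 0, -0.023, 0.34, -1], [0, 0, -0.025, 0, -1]])

```text
clock: 12.4
position: [0.5994, 0.0623, 0.151]
ee_rot: [0.154, 0.988, -0.0, 0.0]
ft_force: [0.3, -1.7, -4.4]
grip_width: 0.131
grasp_force: 59.3
```

```bash
python3 - <<'E'
from h import *
plan([.599,.060,.139],72); print(manip.get_obs()["torque"])
c=camera("side"); cv2.imwrite("pics/s3.png",cv2.resize(c["img"][160:250,280:380,::-1],None,fx=5,fy=5))
P=pts(c,np.ones((400,640),bool));s=P[(abs(P[:,0]-.582)<.06)&(abs(P[:,1]-.11)<.05)&(P[:,2]>.07)&(P[:,2]<.094)]
print(np.histogram(s[:,2],bins=12))
E
```

```text
t 12.4 pos [0.5994 0.0623 0.151 ] yawy 72.2 tilt [-0. -0. -1.] q7 0.83 F [ 0.3 -1.7 -4.4] gf 59.27851349115372 0.13111933799583486
units [-0.0022 -0.0153  0.0802] spin 0.00808584983362645
[-0.40303288 -0.13859933 -0.07495179]
(array([  9,   2,   6,   2,   6,  61, 116,  11,   3,   4,   4,   6]), array([0.07038922, 0.07235226, 0.07431531, 0.07627835, 0.07824139,
       0.08020444, 0.08216748, 0.08413053, 0.08609357, 0.08805662,
       0.09001966, 0.0919827 , 0.09394575]))
```

View pics/s3.png

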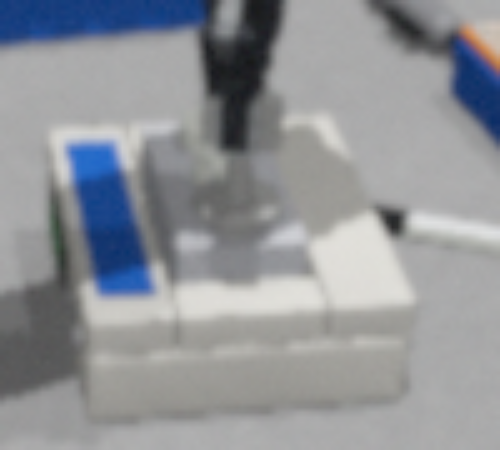

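The block is down and the flange at (235,205) has lifted clear of it, about 11 mm so far. Two more rounds will take it past the binding stretch.

Request:
carry_out(deltas=[[0, 0, 0, -0.33, -1], [0, 0, -0.002, -0.66, -1], [0, 0, -0.003, -1, -1], [0, 0, -0.003, -0.67, -1], [0, 0, -0.005, -0.34, -1], [0, 0, -0.007, 0, -1], [0, 0, -0.009, 0.33, -1], [0, 0, -0.011, 0.66, -1], [0, 0, -0.012, 1, -1], [0, 0, -0.012, 0.67, -1], [0, 0, -0.014, 0.34, -1], [0, 0, -0.016, 0, -1], [0, 0, -0.018, -0.33, -1], [0, 0, -0.02, -0.66, -1], [0, 0, -0.021, -1, -1], [0, 0, -0.021, -0.67, -1], [0, 0, -0.023, -0.34, -1], [0, 0, -0.025, 0, -1]])

```text
clock: 14.7
position: [0.5993, 0.0621, 0.155]
ee_rot: [0.161, 0.987, -0.0, 0.0]
ft_force: [-0.6, -2.2, -0.7]
grip_width: 0.13
grasp_force: 59.9
```

Request:
carry_out(deltas=[[0, 0, 0, 0.33, -1], [0, 0, -0.002, 0.66, -1], [0, 0, -0.003, 1, -1], [0, 0, -0.003, 0.67, -1], [0, 0, -0.005, 0.34, -1], [0, 0, -0.007, 0, -1], [0, 0, -0.009, -0.33, -1], [0, 0, -0.011, -0.66, -1], [0, 0, -0.012, -1, -1], [0, 0, -0.012, -0.67, -1], [0, 0, -0.014, -0.34, -1], [0, 0, -0.016, 0, -1], [0, 0, -0.018, 0.33, -1], [0, 0, -0.02, 0.66, -1], [0, 0, -0.021, 1, -1], [0, 0, -0.021, 0.67, -1], [0, 0, -0.023, 0.34, -1], [0, 0, -0.025, 0, -1]])

```text
clock: 16.95
position: [0.5994, 0.063, 0.1588]
ee_rot: [0.155, 0.988, 0.0, 0.0]
ft_force: [0.4, 0.1, -3.0]
grip_width: 0.132
grasp_force: 59.6
```

Request:
carry_out(deltas=[[0, 0, -0.005, 0, -1], [0, 0, -0.01, 0, -1], [0, 0, -0.015, 0, -1], [0, 0, -0.02, 0, -1]])

```text
clock: 17.45
position: [0.5994, 0.0624, 0.1616]
ee_rot: [0.157, 0.988, -0.0, 0.0]
ft_force: [0.1, -0.3, -2.1]
grip_width: 0.124
grasp_force: 59.6
```

```bash
python3 - <<'E'
from h import *
plan([.599,.060,.200],72)
c=camera("side"); cv2.imwrite("pics/s4.png",cv2.resize(c["img"][150:250,280:380,::-1],None,fx=5,fy=5))
P=pts(c,np.ones((400,640),bool));s=P[(abs(P[:,0]-.582)<.06)&(abs(P[:,1]-.11)<.05)&(P[:,2]>.07)&(P[:,2]<.094)]
print(np.histogram(s[:,2],bins=12))
E
```

```text
t 17.45 pos [0.5994 0.0624 0.1616] yawy 71.9 tilt [-0. -0. -1.] q7 0.83 F [ 0.1 -0.3 -2.1] gf 59.60627853870392 0.12418442196146373
units [-0.0025 -0.0159 -0.2558] spin -0.0020705025867802838
(array([  6,   2,   5,   3,   7,  63, 121,  22,   5,   7,   5,   8]), array([0.07010955, 0.07209283, 0.07407611, 0.07605939, 0.07804267,
       0.08002595, 0.08200923, 0.08399251, 0.08597579, 0.08795907,
       0.08994235, 0.09192563, 0.09390891]))
```

View pics/s4.png

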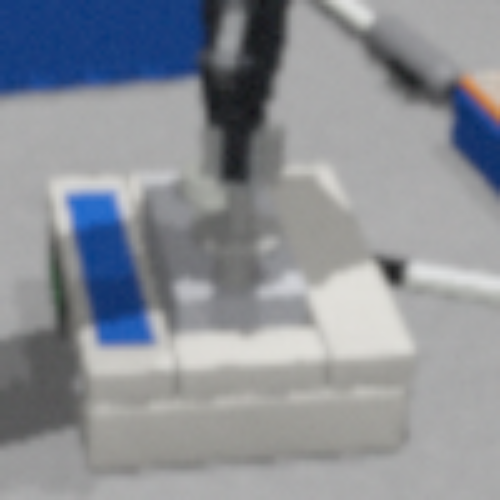

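Free: the flange at (237,235) is well above the block, which is still down, and the tool carries only the plug's weight. Next is the lift.

Request:
carry_out(deltas=[[0, 0, -0.05, 0, -1], [0, 0, -0.15, 0, -1], [0, 0, -0.3, 0, -1], [0, 0, -0.45, 0, -1], [0, 0, -0.58, 0, -1], [0, 0, -0.67, 0, -1], [0, 0, -0.7, 0, -1], [0, 0, -0.7, 0, -1]])

```text
clock: 18.5
position: [0.5993, 0.0623, 0.2663]
ee_rot: [0.156, 0.988, -0.0, -0.0]
ft_force: [0.1, -0.0, -2.2]
grip_width: 0.133
grasp_force: 59.6
```

```bash
python3 - <<'E'
from h import *
plan([.5235,-.3105,.25],72)
c=camera("side"); P=pts(c,np.ones((400,640),bool)); 
s=P[(abs(P[:,0]-.582)<.06)&(abs(P[:,1]-.11)<.05)&(P[:,2]>.07)&(P[:,2]<.094)]
print(np.histogram(s[:,2],bins=8))
r=outline_of("plug_grip",c); p=pts(c,r[0]["region"]); print(r[0]["conf"],np.percentile(p,[1,50,99],axis=0))
for c in(c,camera("top")):
    r=outline_of("stand_hole0",c)
    for k in r[:1]:
        p=pts(c,k["region"]); s=p[(p[:,2]>.038)&(p[:,2]<.05)]; print(k["conf"],cv2.minAreaRect((s[:,:2]*1000).astype(np.float32)))
        st=p[p[:,2]>.052];print("stopper",len(st),st.mean(0),np.median(p,0))
        im=c["img"].copy(); v,u=np.nonzero(k["region"]); im=im[v.min()-5:v.max()+6,u.min()-5:u.max()+6,::-1]; cv2.imwrite(f"pics/st{c['shot']}.png",cv2.resize(im,None,fx=4,fy=4)); print(c["shot"],u.min()-5,v.min()-5,im.shape)
E
```

```text
t 18.5 pos [0.5993 0.0623 0.2663] yawy 72.0 tilt [ 0. -0. -1.] q7 0.88 F [ 0.1 -0.  -2.2] gf 59.59440305829048 0.13305537953657187
units [-0.2862 -2.5197  0.109 ] spin 0.0008507405774177339
(array([ 10,  16,  14, 112, 225,  17,  22,  24]), array([0.07001341, 0.07300735, 0.07600129, 0.07899523, 0.08198917,
       0.08498311, 0.08797705, 0.09097099, 0.09396493]))
0.65 [[0.58108372 0.03754955 0.18374801]
 [0.60014457 0.05323057 0.21433425]
 [0.61822067 0.07413856 0.27382782]]
0.88 ((533.9432373046875, -270.01837158203125), (164.0486602783203, 80.52720642089844), 73.28023529052734)
stopper 2 [ 0.56777587 -0.22674429  0.0595306 ] [ 0.52488533 -0.30167441  0.04498165]
11 280 278 (93, 66, 3)
0.92 ((534.982421875, -272.38275146484375), (162.1036834716797, 80.90457916259766), 73.21073150634766)
stopper 1 [ 0.56863034 -0.2249822   0.05993933] [ 0.52832341 -0.28093532  0.04619967]
12 377 178 (64, 88, 3)
```

```bash
python3 - <<'E'
from h import *
X,Y=np.meshgrid(np.linspace(.46,.61,300),np.linspace(-.36,-.18,360))
W=np.stack([X.ravel(),Y.ravel(),0*X.ravel()+.045],1); out=[]
for n in("side","top"):
    c=camera(n); f=200/np.tan(np.radians(c["vertical_fov"])/2)
    K=np.array([[f,0,c["cx"]],[0,f,c["cy"]],[0,0,1.]])
    uv=cv2.projectPoints(W,cv2.Rodrigues(np.array(c["R"]))[0],np.array(c["t"]),K,np.array([c["k1"],0,0,0.]))[0][:,0].astype(np.float32)
    im=cv2.remap(c["img"],uv[:,0].reshape(X.shape),uv[:,1].reshape(X.shape),cv2.INTER_CUBIC)[:,:,::-1].copy()
    cv2.circle(im,(int((.523-.46)*2000),int((-.3098+.36)*2000)),36,(0,0,255),1); out.append(im)
cv2.imwrite("pics/ortho.png",np.hstack(out))
E
```

```text
(no output)
```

View pics/ortho.png

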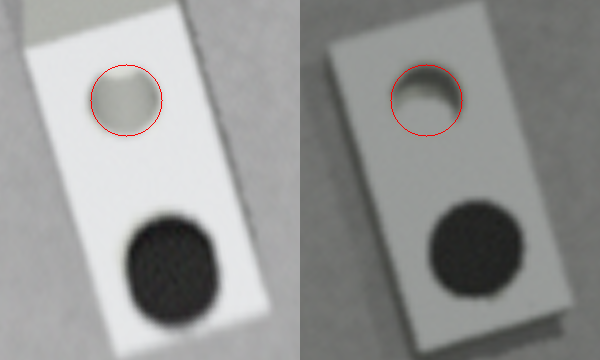

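The red circle at (126,100) / (426,100) fits the empty well in both views, so the well is at (0.523, -0.310).

Request:
carry_out(deltas=[[-0.04, -0.15, 0, 0, -1], [-0.06, -0.4, 0, 0, -1], [-0.08, -0.65, 0, 0, -1], [-0.1, -0.84, 0, 0, -1], [-0.1, -0.84, 0, 0, -1]])

```text
clock: 19.48
position: [0.5744, -0.0653, 0.2662]
ee_rot: [0.158, 0.987, -0.001, -0.0]
ft_force: [0.0, 0.7, -2.8]
grip_width: 0.132
grasp_force: 59.6
```

Request:
carry_out(deltas=[[-0.04, -0.2, 0, 0, -1], [-0.06, -0.45, 0, 0, -1], [-0.08, -0.7, 0, 0, -1], [-0.1, -0.84, 0, 0, -1], [-0.1, -0.84, 0, 0, -1]])

```text
clock: 20.1
position: [0.5501, -0.1876, 0.2663]
ee_rot: [0.157, 0.988, 0.0, -0.0]
ft_force: [0.8, -0.0, -1.9]
grip_width: 0.129
grasp_force: 59.6
```

Request:
carry_out(deltas=[[-0.04, -0.2, 0, 0, -1], [-0.06, -0.45, 0, 0, -1], [-0.08, -0.7, 0.1, 0, -1], [-0.086, -0.84, 0.2, 0, -1], [-0.086, -0.84, 0.3, 0, -1], [-0.086, -0.84, 0.3, 0, -1]])

```text
clock: 20.85
position: [0.5238, -0.308, 0.2201]
ee_rot: [0.155, 0.988, 0.001, -0.001]
ft_force: [0.3, 0.4, -2.7]
grip_width: 0.133
grasp_force: 59.5
```

```bash
python3 - <<'E'
from h import *
plan([.523,-.310,.105],72)
c=camera("side"); r=outline_of("plug_grip",c)
p=pts(c,r[0]["region"]) ; print(r[0]["conf"],np.percentile(p,[1,50,99],axis=0))
cv2.imwrite("pics/s5.png",cv2.resize(c["img"][200:380,220:420,::-1],None,fx=3,fy=3))
E
```

```text
t 20.85 pos [ 0.5238 -0.308   0.2201] yawy 72.2 tilt [ 0.002  0.002 -1.   ] q7 1.55 F [ 0.3  0.4 -2.7] gf 59.53326299786568 0.13257892764137416
units [-7.000e-04 -1.580e-02  7.674e-01] spin 0.005723009149857224
0.67 [[ 0.50146799 -0.33053683  0.04297039]
 [ 0.52614799 -0.31499602  0.16837915]
 [ 0.5650122  -0.19730092  0.2296948 ]]
```

View pics/s5.png

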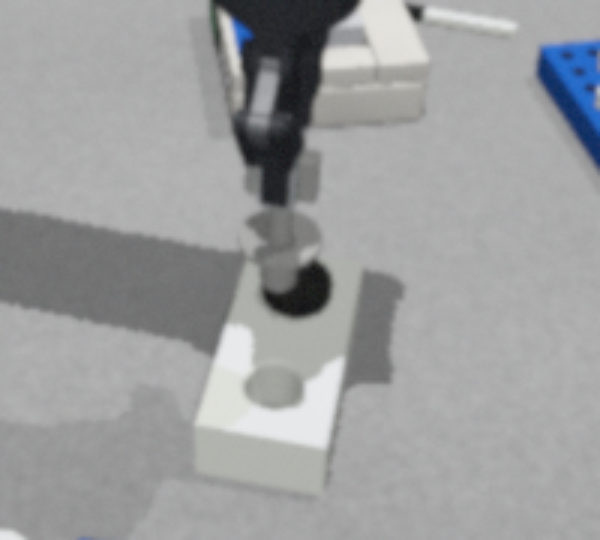

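The plug hangs upright at (280,240), above the well at (275,385). I'll lower it.

Request:
carry_out(deltas=[[0, -0.014, 0.15, 0, -1], [0, -0.014, 0.3, 0, -1], [0, -0.014, 0.45, 0, -1], [0, -0.014, 0.58, 0, -1], [0, -0.014, 0.68, 0, -1], [0, -0.014, 0.73, 0, -1], [0, -0.014, 0.75, 0, -1], [0, -0.014, 0.76, 0, -1], [0, -0.014, 0.76, 0, -1]])

```text
clock: 22.08
position: [0.5231, -0.3127, 0.1079]
ee_rot: [0.156, 0.988, -0.0, 0.0]
ft_force: [0.8, -0.5, -2.6]
grip_width: 0.127
grasp_force: 59.6
```

Request:
carry_out(deltas=[[0, 0, 0.005, 0, -1], [0, 0, 0.01, 0, -1], [0, 0, 0.015, 0, -1], [0, 0, 0.02, 0, -1], [0, 0, 0.02, 0, -1]])

```text
clock: 22.7
position: [0.5228, -0.3125, 0.1044]
ee_rot: [0.156, 0.988, 0.0, -0.0]
ft_force: [-0.3, 0.0, -2.4]
grip_width: 0.131
grasp_force: 59.6
```

Request:
carry_out(deltas=[[0, 0.01, 0.006, 0, -1], [0, 0.01, 0.012, 0, -1], [0, 0.01, 0.018, 0, -1], [0, 0.01, 0.022, 0, -1], [0, 0.01, 0.022, 0, -1]])

```text
clock: 23.32
position: [0.5234, -0.3111, 0.102]
ee_rot: [0.156, 0.988, -0.0, 0.0]
ft_force: [-3.9, 1.6, 5.0]
grip_width: 0.131
grasp_force: 60.9
```

Contact (+5 N), so the flange is on the stand. I'll release.

Request:
carry_out(deltas=[[0, 0, 0, 0, -0.7], [0, 0, 0, 0, -0.5], [0, 0, 0, 0, 0], [0, 0, 0, 0, 0.5], [0, 0, 0, 0, 1], [0, 0, 0, 0, 1], [0, 0, 0, 0, 1]])

```text
clock: 24.2
position: [0.5233, -0.3111, 0.1012]
ee_rot: [0.156, 0.988, -0.0, 0.0]
ft_force: [0.2, 0.6, 0.1]
grip_width: 0.999
grasp_force: 0.0
```

Request:
carry_out(deltas=[[0, 0, -0.05, 0, 1], [0, 0, -0.2, 0, 1], [0, 0, -0.45, 0, 1], [0, 0, -0.75, 0, 1], [0, 0, -1, 0, 1], [0, 0, -1, 0, 1], [0, 0, -1, 0, 1]])

```text
clock: 25.08
position: [0.5231, -0.311, 0.2509]
ee_rot: [0.156, 0.988, -0.0, -0.0]
ft_force: [0.1, 0.5, -1.1]
grip_width: 1.003
grasp_force: 0.0
```

```bash
python3 - <<'E'
from h import *
plan([.523,-.310,.105],72)
c=camera("side"); r=outline_of("plug_grip",c)
p=pts(c,r[0]["region"]) ; p=p[np.hypot(p[:,0]-.523,p[:,1]+.31)<.04]; print(r[0]["conf"],np.percentile(p,[1,50,99],axis=0))
cv2.imwrite("pics/s6.png",cv2.resize(c["img"][150:380,220:420,::-1],None,fx=2.5,fy=2.5))
P=pts(c,np.ones((400,640),bool));s=P[(abs(P[:,0]-.582)<.06)&(abs(P[:,1]-.11)<.05)&(P[:,2]>.07)&(P[:,2]<.094)]
print(np.histogram(s[:,2],bins=8))
E
```

```text
t 25.075 pos [ 0.5231 -0.311   0.2509] yawy 72.0 tilt [ 0. -0. -1.] q7 1.56 F [ 0.1  0.5 -1.1] gf 0.0 1.002650541907096
units [0.0023 0.0065 0.9726] spin 0.0006990884405619606
0.92 [[ 0.5013896  -0.33367415  0.0457998 ]
 [ 0.52176293 -0.31539018  0.06638503]
 [ 0.54447327 -0.28865204  0.11279371]]
(array([ 2,  1,  2,  1,  0, 13, 56, 24]), array([0.07088933, 0.07264433, 0.07439932, 0.07615432, 0.07790932,
       0.07966432, 0.08141932, 0.08317431, 0.08492931]))
```

View pics/s6.png

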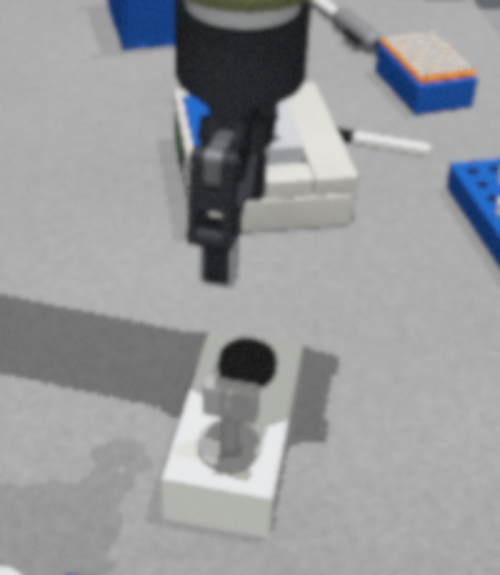

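The plug stands upright at (230,430) with its flange on the stand, the gripper is clear, and the block is down.

```bash
python3 -c "
from h import *
print(ticket.hand_in())"
```

```text
the job is handed in; nothing more can be done
None
```

The plug was twisted free with the block down in every check, now stands upright in the stand's empty well, gripper clear, and the job was handed in at about 25 s; no verdict was returned.

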